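# Clamp an electronics unit in its assembly jig

### The arm

A 7-joint arm with a two-finger parallel gripper is mounted at the origin on the work surface. World frame = base frame: x ahead of the robot, y to its left, z up, the work surface at z = 0. Lengths are in m, angles in rad, forces in N, time in s.
With the tool pointing down it reaches from about 0.425 to 0.925 m from the base axis. Payload 6.8 kg.
Tool frame: the origin (TCP) lies on the front face of the gripper's body, between the roots of the fingers; the fingertips stand 73 mm ahead of it and the grasp point (between the pads) lies 54 mm ahead of it (env.nose_length is the distance from the TCP to the fingertips, in m); z points along the fingers, y is the line along which they close (so a half turn about z gives the same grasp; the last joint's range is limited). The gripper opens to 85 mm and grips with 20 to 120 N. Pads are 22 mm wide; open, the fingers measure 114 mm over their backs; the gripper's body (76 mm by 85 mm) begins 54 mm behind the grasp point. The pads swing forward as they close: fully open they stand 13 mm farther back than shut.
Start: joints at [-1.231, 0.477, 0.022, 1.555, -0.011, 1.109, -0.083], TCP at [0.292, 0.608, 0.304] pointing down, gripper open.
Joint ranges: [-2.96, 2.96], [-0.34, 2.1], [-1.41, 1.46], [0.24, 2.44], [-1.37, 4.51], [0.17, 1.92], [-2.96, 2.96]. Speed limits (rad/s): [2.39, 2.39, 3.14, 3.14, 3.14, 3.14, 3.14].

### API

Orientations are given as a unit quaternion [w, x, y, z].
In Python, from cell import env, kin, camera, calibration, job gives the robot as it stands. The module is installed in compiled form; this text tells all that it offers. Calls block until the motion is done:
- env.reach(position, orientation): joint-space move of the TCP to a pose.
- env.movel(position, velocity=0.15, rot=None, stop_force=None): straight line of the TCP; rot=None keeps the orientation; velocity is the mean speed in m/s. With stop_force (N) it stops when the force on the tool has changed by that much, and returns True; else False.
- env.goto_joints(angles): joint-space move.
- env.grip(opening, f_grip=None): finger opening in m; f_grip is the grip in N (None keeps the last); returns when the fingers have stopped.
- env.dwell(seconds).
- kin.inverse_kinematics(position, orientation): joint angles nearest the present ones, or None.
- env.get_state(): the state.
- camera(name): name is "side" or "top" or "wrist"; returns (picture, depth): 480x640x3 uint8, blue, green, red; 480x640 float32, m along the optical axis (not along the pixel's ray), 0 where there is no reading.
- calibration(name): a dict with "fx", "fy", "cx", "cy" (pixels), "rvec" (rotation vector, rad) and "tvec" (3), from world to camera coordinates, as OpenCV has them. Camera axes: x right, y down, z forward; pixel columns grow to the right and rows downward; lengths in m; the calibration is good to about 2 mm. A picture is of the moment at which its call begins: read the wrist's pose just before it. calibration takes no time and is no camera call; for the wrist camera it gives the pose at the moment of the call.
A pose or a line that the arm cannot do raises env.PlanningError and nothing moves.
- job.job_done(): hands the job in; it is judged then, once.
The state is a dict: "time": time; "qpos": joint angles; "joint_velocities": joint speeds; "joint_torque": joint torques, N m; "tcp_pos": TCP position; "orientation": TCP orientation; "force": force on the tool from outside, world axes, zero at the start; "torque": the same for the moment, N m; "opening": finger opening in m; "gripper_force": force on a finger pad.
Only numpy, scipy, OpenCV 4.12 (cv2) and the standard library are available. Lean on these libraries where they do the work, as an engineer would, in place of code of your own. Each camera call takes 0.05 s, during which the arm holds its last target. There are 200 camera calls.

### The job

On the assembly bench, slide the black electronics unit along the jig's channel, without lifting it, until it is fully home against the blue end fence. Only then swing both red clamp levers through their quarter turn to their end stops so that they lock in behind it. Let go of everything, and leave the tools and parts lying around undisturbed.

Things in the scene. Friction and masses are not known exactly. Their poses are not given: they have to be found in the camera images.
- jig: aluminium base plate fixed on the bench, left or right, 10 mm thick. Origin: on the bench surface, under the place of the unit's centre when home. Jig x runs along the channel to the blue end fence, y left, z up. Plate: x -165 to +95, y +-85 mm. Blue side rails: inner faces y = +-42, outer +-50 mm, tops 22 mm above the bench, x -60 to +70 and -165 to -118 mm; the channel's near (-x) end is open
- unit_center (a point): centre of the loose black electronics unit, a flat box 140 long (its x, along jig x), 80 wide, 24 mm high, 0.3 to 0.65 kg, with a silver band and round button on top. It lies in the channel, underside 10 mm above the bench, starting 45 to 80 mm short of home; home = its far end touches the fence = this point at jig x 0
- lever_left (a joint): left (+y) clamp lever: 0 = fully open, handle pointing 45 degrees between jig +x and +y; 1.571 = closed at its end stop, handle 45 degrees between -x and +y. Grows as the handle turns anticlockwise seen from above. Starts at 0 to 0.45. No spring: stays where left; about 2 N at the grip turns it
- lever_right (a joint): right (-y) clamp lever: 0 = fully open, handle pointing 45 degrees between jig +x and -y; 1.571 = closed at its end stop, handle 45 degrees between -x and -y. Grows as the handle turns clockwise seen from above. Starts at 0 to 0.45. No spring: stays where left; about 2 N at the grip turns it
- fence_mid (a point): middle of the top edge of the blue end fence's inner face, at jig x = +70 mm, 34 mm above the bench
- left_pivot (a point): fixed point on the left lever's upright pivot axis, 45 mm above the bench, at jig x -78.5, y +58 mm. The bar handle reaches 110 mm from it: a red grip 40 to 110 mm out, 16 mm wide, 38 to 52 mm above the bench, free beneath down to the plate or bench
- right_pivot (a point): the same for the right lever, at jig x -78.5, y -58 mm. Each lever also has a steel pawl 34 mm long, 12 to 27 mm above the bench: it points to -x outside the channel while open and, when closed, across the channel just behind the unit's near end; a unit left well short of home blocks it
- left_grip (a point): middle of the left lever's red grip, 75 mm from its pivot, 45 mm above the bench; moves with the lever
- right_grip (a point): the same for the right lever
- tray: bystander: white foam tray fixed on the bench, 260 (x) x 200 (y) x 45 mm high, on the other side of the bench from the jig; origin under its centre
- driver: bystander: screwdriver with green handle, 180 mm, lying in the tray
- bracket: bystander: black L-shaped bracket 150 x 40 mm lying in the tray
- module: bystander: grey box 60 x 36 x 26 mm with an orange end, left of the jig's far end
- reel: bystander: yellow ring 60 mm across, 22 mm high, right of the jig's far end
- spray: bystander: can 48 mm across, 110 mm tall, standing beyond the jig's end fence
- nutdriver: bystander: screwdriver with blue handle, 160 mm, lying on the bench near the robot, between jig and tray
Mind the look-alikes: they are no part of the job. Leave any pink look-alike of the part that bears unit_center alone.

How it is judged:
By the outcome, as a careful person would: the job done as asked, in the order asked, and still so for the second after the job is handed in, with the robot touching nothing.
It also fails if it takes over 54 s, if anything falls off the work surface, if the arm or the gripper's body presses on something with over 40 N, if the wrist force passes 120 N, or if a joint passes its speed limit or range.

## Working session

There is one attempt and no reset: what is moved stays moved. The work goes in short steps, each a Python script; the robot and the scene stay as the last script left them, time stands still between calls to the robot, and variables do not carry over. Pictures are saved under pics/ and viewed, at most 10 in all, crops included, and the job is handed in when it is done.

```bash
mkdir -p pics
cat > h.py <<'E'
import numpy as np, cv2
from cell import env, kin, camera, calibration, job
def snap(n,f):
    c=calibration(n); p,d=camera(n); cv2.imwrite('pics/%s.png'%f,p); np.savez('pics/%s.npz'%f,p=p,d=d,**{k:np.array(v) for k,v in c.items()})
def load(f): return np.load('pics/%s.npz'%f)
def ray(c,u,v,z):
    R=cv2.Rodrigues(c['rvec'])[0]; t=np.ravel(c['tvec']); o=-R.T@t
    d=R.T@np.array([(u-c['cx'])/c['fx'],(v-c['cy'])/c['fy'],1]); return o+d*(z-o[2])/d[2]
E
python3 - <<'E'
from h import *
snap('top','top0'); snap('side','side0')
print(calibration('top'),env.get_state())
E
```

```text
{'fx': 486.58292102267626, 'fy': 486.58292102267626, 'cx': 320.20481021577393, 'cy': 237.89234245030295, 'rvec': array([ 2.13792288, -2.11720986,  0.17259268]), 'tvec': array([0.00495248, 0.54136848, 1.13005101])} {'time': 0.1, 'qpos': array([-1.23111898,  0.47772458,  0.02230033,  1.55635746, -0.01148514,
        1.10929405, -0.08309861]), 'joint_velocities': array([ 0.00145395, -0.00215664,  0.00069617, -0.00366058, -0.0008974 ,
        0.00111859, -0.00035181]), 'joint_torque': array([ 4.42803677e-03, -5.97762930e+01,  1.61379632e+00, -2.81952560e+01,
        1.28244358e-02,  5.11210659e-03,  2.87462274e-05]), 'tcp_pos': array([0.29205232, 0.60808494, 0.30301517]), 'orientation': array([-1.27510108e-04,  2.21990856e-01,  9.75048396e-01, -8.18034456e-04]), 'force': array([ 0.16793844,  0.38152862, -0.07549937]), 'torque': array([0.03549125, 0.00734268, 0.00668955]), 'gripper_force': 0.0, 'opening': 0.08544178915725849}
```

View pics/top0.png

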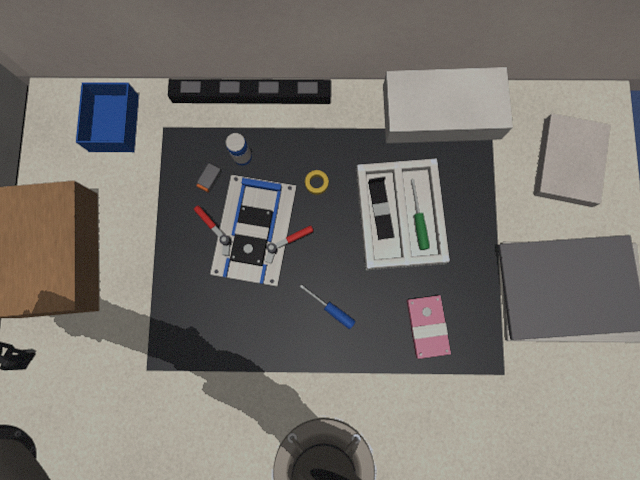

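View pics/side0.png

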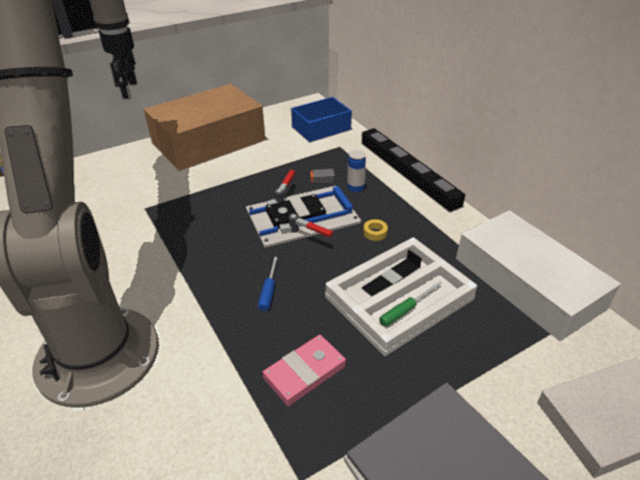

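The top view shows the jig centred near (253,230) with its fence at the top near (262,184). The unit spans rows ~205–265, and the red levers run to (197,209) and (311,231). I'll enlarge this area.

Run:
```python
from h import *
p=load('top0')['p'][125:293,180:340]
cv2.imwrite('pics/top0c.png',cv2.resize(p,None,fx=3.5714,fy=3.5714,interpolation=cv2.INTER_CUBIC)[:600])
c=load('top0')
for n,u,v in [('FL',230,176),('FR',296,186),('NR',277,285),('NL',211,277)]: print(n,ray(c,u,v,.01))
```

```text
FL [0.70599219 0.2427188  0.01      ]
FR [0.68093563 0.07353961 0.01      ]
NR [0.42929793 0.11544036 0.01      ]
NL [0.4473751  0.27874093 0.01      ]
```

View pics/top0c.png

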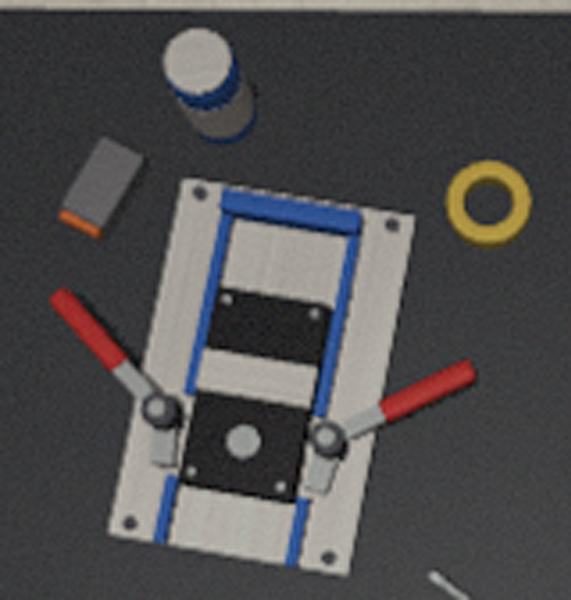

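The crop shows plate corners at (184,178), (414,215), (349,575) and (110,534). The pivot knobs are at (160,408) and (327,437), with grip ends at (57,294) and (472,370). The unit's far edge runs (214,290)–(333,306) and its near edge (183,484)–(297,503). Next I'll fit the jig pose and check the planned poses with IK.

```bash
cat > fit.py <<'E'
from h import *
from scipy.optimize import least_squares
c=load('top0'); S=3.5714
def w(u,v,z): return ray(c,180+u/S,125+v/S,z)[:2]
obs=[((184,178),(95,85),10),((414,215),(95,-85),10),((349,575),(-165,-85),10),((110,534),(-165,85),10)]
W=np.array([w(*o[0],o[2]/1e3) for o in obs]); J=np.array([o[1] for o in obs])/1e3
def tf(s,P): 
    C,Sn=np.cos(s[2]),np.sin(s[2]); return s[:2]+np.atleast_2d(P)@np.array([[C,Sn],[-Sn,C]])
s=least_squares(lambda s:(tf(s,J)-W).ravel(),[.58,.17,-.15]).x
def inv(p): C,Sn=np.cos(s[2]),np.sin(s[2]); return (p-s[:2])@np.array([[C,-Sn],[Sn,C]])*1e3
E
python3 - <<'E'
from fit import *
print(s,(tf(s,J)-W)*1e3)
for n,u,v,z in [('pivL',160,408,.058),('pivR',327,437,.058),('gripL',57,294,.052),('gripR',474,370,.052),('uFL',214,290,.034),('uFR',333,306,.034),('uNL',183,484,.034),('uNR',297,503,.034),('fence innerL',221,210,.034),('fence innerR',360,234,.034),('modN',100,238,.026)]: print(n,inv(w(u,v,z)).round(1))
d=c['d']; print('knob z',[ (d[int(125+v/S),int(180+u/S)]) for u,v in [(160,408),(327,437),(60,530-20)]])
a=(s[2]+np.pi)/2; q=[0,np.cos(a),np.sin(a),0]
for x,y,z in [(-155,0,93),(-75,0,93),(40,115,109),(-100,115,109),(20,-115,109),(-105,-115,109)]:
    p=tf(s,np.array([x,y])/1e3)[0]; print(x,y,p.round(3),np.round(kin.inverse_kinematics([*p,z/1e3],q),2))
E
```

```text
[ 0.60269384  0.17101713 -0.15641753] [[ 0.67842464  1.22392   ]
 [ 0.25677193 -1.52495085]
 [-0.39627589 -0.84869996]
 [-0.53892068  1.14973081]]
pivL [-78.4  56.2]
pivR [-79.3 -58. ]
gripL [-11.8 142.8]
gripR [ -17. -147.]
uFL [12.3 41.3]
uFR [ 14.7 -42.2]
uNL [-124.1   35.9]
uNR [-124.  -43.]
fence innerL [69.4 47.6]
fence innerR [ 68.3 -51.4]
modN [ 37.6 129.4]
knob z [np.float32(1.166401), np.float32(1.1661667), np.float32(1.2105074)]
-155 0 [0.45  0.195] [-0.59  0.5   0.06  2.15 -0.06  0.5   0.93]
-75 0 [0.529 0.183] [-0.51  0.58  0.08  1.99 -0.08  0.58  1.04]
40 115 [0.66  0.278] [-0.52  0.75  0.05  1.58 -0.04  0.82  0.96]
-100 115 [0.522 0.3  ] [-0.64  0.6   0.03  1.87 -0.02  0.67  0.81]
20 -115 [0.605 0.054] [-0.31  0.61  0.16  1.87 -0.15  0.67  1.35]
-105 -115 [0.481 0.074] [-0.39  0.47  0.14  2.15 -0.12  0.53  1.25]
```

Fit residuals are under 2 mm. The unit is about 55 mm short of home, and the levers sit near 0.13 and 0.17 rad. Pushing the unit now.

```bash
cat > mv.py <<'E'
from fit import *
a=(s[2]+np.pi)/2; q=[0,np.cos(a),np.sin(a),0]
def P(x,y,z): return np.array([*tf(s,np.array([x,y])/1e3)[0],z/1e3])
def where(): 
    st=env.get_state(); print('t',round(st['time'],2),inv(st['tcp_pos'][:2]).round(1),round(st['tcp_pos'][2]*1e3,1),st['force'].round(1))
E
python3 - <<'E'
from mv import *
env.grip(0.0)
env.reach(P(-155,0,200),q); where()
env.movel(P(-155,0,93),.12); where()
print(env.movel(P(-66,0,93),.06,stop_force=12)); where()
snap('top','push')
p=load('push')['p'][125:293,180:340]; cv2.imwrite('pics/pushc.png',cv2.resize(p,None,fx=3.5714,fy=3.5714,interpolation=cv2.INTER_CUBIC)[:600])
E
```

```text
t 2.53 [-155.     1.3] 200.3 [ 0.6  0.8 -0.3]
t 3.58 [-154.6    0.3] 93.5 [0.1 0.6 0.8]
True
t 4.7 [-82.7  -0.3] 92.2 [ 0.7 -0.1  0.1]
```

View pics/pushc.png

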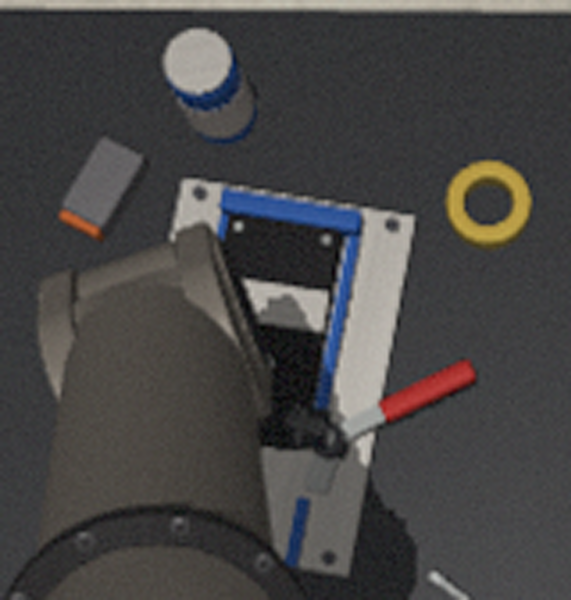

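The unit's far edge now reaches the fence (about (225,213) to (345,240)). The force has dropped to about 0, so it may have bounced. I'll press again slowly, then back off, lift, and swing the left lever.

Run:
```python
from mv import *
print(env.movel(P(-72,0,93),.02,stop_force=10)); where()
env.movel(P(-110,0,93),.1); env.movel(P(-110,0,150),.15)
env.reach(P(10,113,150),q); snap('top','home')
env.movel(P(10,113,109),.1); where()
print(env.movel(P(-125,113,109),.07,stop_force=12)); where()
```

```text
True
t 5.07 [-82.5  -0.5] 91.7 [ 0.6 -0.   0.5]
t 7.33 [  9.8 112.8] 108.6 [-0.4 -0.8  0.5]
True
t 8.74 [-99.2 113.6] 109.7 [2.4 2.1 0.5]
```

It stopped where the end stop was predicted (about -97). I'll press again gently and then do the right lever.

Run:
```python
from mv import *
print(env.movel(P(-115,113,109),.02,stop_force=10)); where()
env.movel(P(-70,113,109),.1); env.movel(P(-70,113,160),.15)
env.reach(P(8,-113,160),q); 
env.movel(P(8,-113,109),.1); where()
print(env.movel(P(-125,-113,109),.07,stop_force=12)); where()
print(env.movel(P(-115,-113,109),.02,stop_force=10)); where()
env.movel(P(-70,-113,109),.1); env.movel(P(-70,-113,200),.15)
env.reach([.45,-.25,.3],q); where()
snap('top','end')
p=load('end')['p'][125:293,180:340]; cv2.imwrite('pics/endc.png',cv2.resize(p,None,fx=3.5714,fy=3.5714,interpolation=cv2.INTER_CUBIC)[:600])
```

```text
True
t 9.2 [-100.1  113.8] 110.1 [ 3.4  1.  -1.6]
t 11.75 [   8.1 -112.6] 109.1 [0.3 0.2 0.1]
True
t 13.28 [-110.1 -113.4] 109.4 [ 3.1 -1.7 -2.1]
True
t 13.56 [-110.7 -113.7] 109.6 [ 1.7 -1.2 -1.1]
t 16.16 [ -84.9 -438.1] 299.3 [ 0.7  0.7 -0.7]
```

View pics/endc.png

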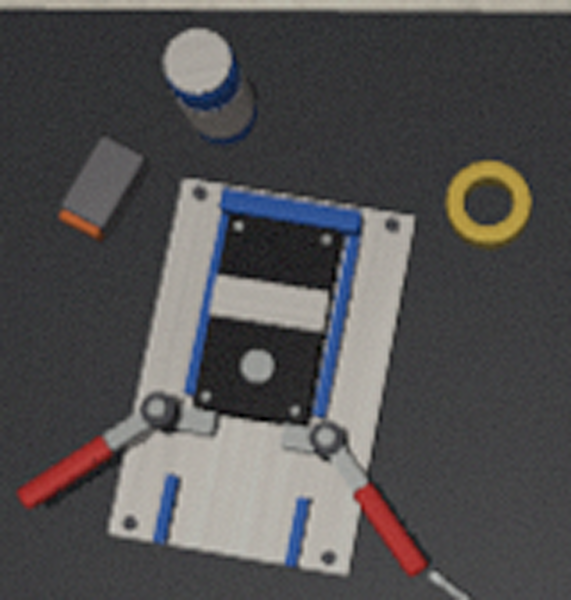

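Both levers have swung: the left grip ends at (24,498) and the right at (420,568), with the pawls behind the unit. The reel, spray and module haven't moved. Now to check the lever angles numerically.

Run:
```python
from fit import *
c=load('end')
hsv=cv2.cvtColor(c['p'],cv2.COLOR_BGR2HSV)
for f in ('top0','end'):
  h=cv2.cvtColor(load(f)['p'],cv2.COLOR_BGR2HSV); m=((h[...,0]<6)|(h[...,0]>174))&(h[...,1]>150)&(h[...,2]>70)
  for sg,x0,x1 in ((1,180,230),(-1,270,320)):
    v,u=np.nonzero(m[190:300,x0:x1]); W=np.array([inv(ray(c,uu+x0,vv+190,.050)[:2]) for uu,vv in zip(u,v)])
    r=W.mean(0)-[-78.5,58*sg]; e=np.linalg.svd(W-W.mean(0))[2][0]; e*=np.sign(e@r)
    print(f,sg,len(u),r.round(1),'joint',np.arctan2(r[1]*sg,r[0])-np.pi/4,np.arctan2(e[1]*sg,e[0])-np.pi/4)
for n,u,v in [('uFL',227,214),('uNL',197,407),('uNR',308,424)]: print(n,inv(w(u,v,.034)).round(1))
d=cv2.absdiff(load('top0')['p'],c['p']).max(2)
nd=d[280:335,285:360]; print('nutdriver diff',(nd>40).sum())
```

```text
top0 1 173 [47.9 61.1] joint 0.11993197810676981 0.11998550009757347
top0 -1 183 [ 44.  -59.6] joint 0.1491279919159446 0.1417733702753572
end 1 184 [-52.1  56. ] joint 1.5344113834254833 1.5466598541265917
end -1 183 [-53.6 -51.4] joint 1.5918881213910732 1.5815090391411375
uFL [67.3 42.9]
uNL [-70.4  36.9]
uNR [-69.4 -40.4]
nutdriver diff 49
```

The left lever reads about 1.54 and the right about 1.59, so the left could be a hair short. I'll press both once more, squarely to the handles, to be sure they're on their stops.

Run:
```python
from mv import *
k=.5**.5
def F(sg,d,z,r=80): return P(-78.5+k*(d-r),sg*(58+k*(r+d)),z)
for sg in (-1,1):
    env.reach(F(sg,40,160),q); env.movel(F(sg,40,109),.12)
    hit=env.movel(F(sg,8,109),.03,stop_force=18); t=inv(env.get_state()['tcp_pos'][:2])
    print(sg,hit,'d',((t-[-78.5,sg*58])@[k,sg*k]).round(1)); where()
    env.movel(F(sg,45,109),.1); env.movel(F(sg,45,180),.15)
env.reach([.45,-.25,.3],q); where()
snap('top','end2'); 
for f in ('end','end2'):
  c=load(f); h=cv2.cvtColor(c['p'],cv2.COLOR_BGR2HSV); m=((h[...,0]<6)|(h[...,0]>174))&(h[...,1]>150)&(h[...,2]>70)
  for sg,x0,x1 in ((1,180,230),(-1,270,320)):
    v,u=np.nonzero(m[190:300,x0:x1]); W=np.array([inv(ray(c,uu+x0,vv+190,.050)[:2]) for uu,vv in zip(u,v)])
    r=W.mean(0)-[-78.5,58*sg]; print(f,sg,np.arctan2(r[1]*sg,r[0])-np.pi/4)
d=(cv2.absdiff(load('top0')['p'],load('end2')['p']).max(2)>40).astype(np.uint8)
n,_,st,ce=cv2.connectedComponentsWithStats(d[:,:470]); print([(x[:5].tolist()) for x in st[1:] if x[4]>8])
p=np.hstack([load(f)['p'][150:340,180:370] for f in('top0','end2')]); cv2.imwrite('pics/cmp.png',cv2.resize(p,None,fx=2.1,fy=2.1,interpolation=cv2.INTER_CUBIC))
```

```text
-1 True d 16.5
t 18.89 [-123.5 -126.3] 109.2 [ 2.9 -3.5 -0.7]
1 True d 24.1
t 22.36 [-118.2  131.8] 110.2 [ 2.5  2.3 -1.2]
t 25.5 [ -84.8 -438.6] 299.8 [-0.3 -0.3  0.1]
end 1 1.5344113834254833
end -1 1.5918881213910732
end2 1 1.5344053628558156
end2 -1 1.5917833335336637
[[238, 185, 39, 34, 869], [194, 206, 25, 30, 215], [234, 221, 37, 21, 398], [286, 226, 27, 18, 194], [419, 226, 8, 22, 54], [220, 229, 5, 6, 14], [399, 230, 63, 49, 1148], [223, 239, 45, 27, 744], [185, 242, 38, 25, 252], [278, 244, 7, 4, 13], [269, 249, 8, 15, 33], [278, 251, 5, 7, 9], [279, 260, 21, 26, 189], [32, 291, 43, 22, 630], [50, 299, 100, 56, 2876], [408, 298, 11, 14, 73], [23, 310, 7, 4, 22], [370, 310, 6, 6, 13], [378, 314, 12, 8, 25], [190, 317, 204, 139, 8401], [370, 316, 4, 5, 9], [356, 324, 5, 8, 18], [368, 325, 5, 4, 10], [377, 325, 13, 6, 18], [394, 326, 5, 8, 12], [438, 329, 13, 27, 183], [0, 341, 36, 30, 739], [388, 342, 4, 5, 9], [205, 344, 5, 5, 9], [380, 344, 11, 11, 37], [214, 351, 6, 10, 20], [221, 357, 6, 5, 12], [211, 361, 5, 6, 12], [392, 374, 78, 106, 6169], [303, 421, 10, 10, 40], [321, 420, 35, 15, 145], [0, 424, 51, 56, 1990], [352, 436, 8, 16, 52], [310, 471, 35, 9, 226]]
```

View pics/cmp.png

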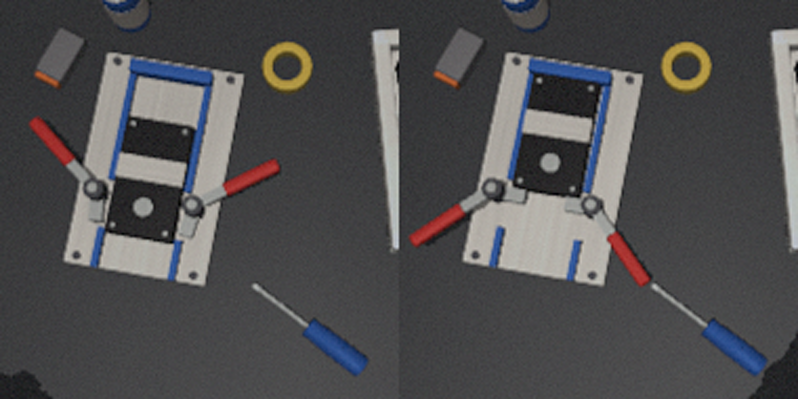

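Both levers resisted 18 N without moving, so they're on their stops, and the nutdriver, reel, module and spray are unchanged. One wrist close-up will check the fence gap and pawls before I hand in.

Run:
```python
from mv import *
env.reach(P(-60,0,380),q); env.dwell(.3); snap('wrist','wr'); where()
```

```text
t 27.54 [-59.8  -0.5] 380.0 [ 0.4 -0.1  0.4]
```

View pics/wr.png

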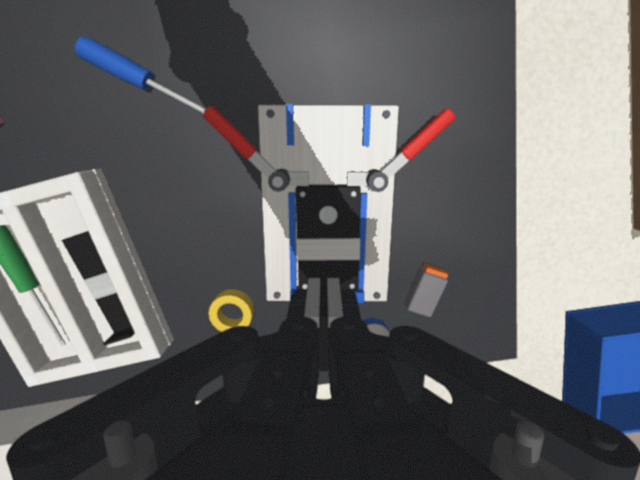

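The wrist view shows the unit against the fence, the pawls level behind its near end at (307,178) and (348,178), and the levers symmetric to within a few degrees. I'll measure the angles with this view's own calibration.

Run:
```python
from fit import *
c=load('wr'); h=cv2.cvtColor(c['p'],cv2.COLOR_BGR2HSV); m=((h[...,0]<6)|(h[...,0]>174))&(h[...,1]>150)&(h[...,2]>60)
pl,pr=[ray(c,*p,.058)[:2] for p in ((378,181),(278,181))]
cor=np.array([ray(c,*p,.01)[:2] for p in ((398,105),(259,106),(266,300),(387,300))])
J2=np.array([(-165,85),(-165,-85),(95,-85),(95,85)])/1e3
s2=least_squares(lambda z:(tf(z,J2)-cor).ravel(),s).x
yaw=s2[2]; print('yaw corners',yaw,'prev',s,s2,'yaw pivots',np.arctan2(*(pl-pr)[::-1])-np.pi/2,((tf(s2,J2)-cor)*1e3).round(1).tolist())
for sg,x0,x1 in ((1,400,470),(-1,190,270)):
    v,u=np.nonzero(m[90:175,x0:x1]); W=np.array([ray(c,a+x0,b+90,.050)[:2] for a,b in zip(u,v)])
    r=W.mean(0)-(pl if sg>0 else pr); e=np.linalg.svd(W-W.mean(0))[2][0]; e*=np.sign(e@r)
    print(sg,len(u),[((np.arctan2(t[1],t[0])-yaw)*sg)%(2*np.pi)-np.pi/4 for t in (r,e)])
```

```text
yaw corners -0.1612096303868129 prev [ 0.60269384  0.17101713 -0.15641753] [ 0.60181751  0.17537165 -0.16120963] yaw pivots -0.15759363985025665 [[-0.2, 1.1], [-2.4, -1.5], [1.1, 0.6], [1.6, -0.2]]
1 900 [np.float64(1.5482250655225118), np.float64(1.5508952796443243)]
-1 876 [np.float64(1.5654766632436905), np.float64(1.5799066778473123)]
```

```bash
python3 -c "
from h import *
print(job.job_done())"
```

```text
the job is handed in; nothing more can be done
None
```

The unit is home against the blue fence, both red levers are closed on their end stops (neither moved when pressed again), the bystanders I checked look unmoved, and the job was handed in at about 27.6 s of the allowed 54 s.

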